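# Refit the speed knob of a bench stirrer

## Task

The bench stirrer has a new speed control, but its hex nut is still loose and its pointer knob lies on the table. Tighten the nut clockwise with the fingers until it stops, then turn the knob to match the flat of the D-shaft and push it fully home. The self-test runs only while the knob is held: finish holding it pressed all the way down against the spring, without letting go, and leave the bottles and the dish where they are.

Things in the scene. Friction and masses are not known exactly. Their poses are not given: they have to be found in the camera images.
- stirrer: White bench stirrer, fixed, 230 (x) x 190 (y) mm. Origin: centre of its underside, on the table; x points to its rear, y to its left. Round steel plate at the rear (116 mm across, top 60 mm up, centre x +50). The front 80 mm is a flat control deck 40 mm above the table with two controls: timer (left, complete) and speed (right, at x -72, y -48: hex nut and bare upright D-shaft).
- timer_top (a point): Top centre of the finished timer control's black pointer knob (fixed; leave it), 53 mm above the deck, 96 mm left of the bare speed shaft. Same kind of knob as the loose one, skirt 43 mm across.
- nut_top (a point): Middle of the top face of the speed control's steel hex nut, on the vertical shaft axis, 12 mm above the deck. 22 mm across flats, sides from 1 to 12 mm above the deck. A 16 mm brass bushing rises 1.5 mm above the nut, the shaft 20 mm above it. The x axis is square to one pair of flats; the other pairs are 60 degrees on.
- nut (a joint): Turn of the speed control's nut, rad: grows clockwise seen from above (tightening); tight against its stop at 1.60; starts 1.0 to 1.4 before the stop. Drags with 0.10 N m, does not rise or sink, stays where it is left.
- shaft_tip (a point): Top end of the speed control's steel D-shaft, on the axis of its 12 mm round, 32 mm above the deck when not pressed. x points out of the flat, which lies 3 mm from the axis and runs along all 18.5 mm above the bushing; the end has a 1.2 mm chamfer. z is up.
- shaft_turn (a joint): Turn of the D-shaft, rad, clockwise from above; at 0 the flat faces the rear of the stirrer. Starts between -0.5 and 0.5, can turn from -1.4 to 1.4, drags with 0.06 N m.
- shaft_press (a joint): How far the D-shaft is pressed down against its spring, m: 0 released, 0.004 at the bottom stop. It needs 3 N to start and 7 N to reach the stop, and springs back.
- knob: Loose black pointer knob, about 45 g, upright on the table, 45 mm tall. Origin: centre of its skirt's rim, on the table. Skirt 43 mm across, 27 mm tall; on it a grip bar along x, 12 mm wide, parallel cheeks from x -13 to +13 mm, 27 to 45 mm up; its nose tapers to a point that overhangs the skirt at x +27 mm, with a thin white line on top.
- knob_socket (a point): Centre of the roof of the knob's D-socket, 24 mm above the rim, axes as the knob's. Socket 13.2 mm across, 13 mm deep, flat on the nose side (+x) 3.7 mm from the axis; below it the skirt is hollow (34 mm wide, 11 mm deep, covers the nut). It goes on only with the nose where the shaft's flat faces (8 degrees of play). Home: roof on the shaft's end, rim 8 mm above the deck (4 mm pressed).
- petri_dish: Flat clear petri dish with lid, 90 mm across, 16 mm high, loose; origin at the centre of its underside. A bystander.
- dropper_bottle: Small standing dropper bottle, 27 mm across, 60 mm high, loose; origin at the centre of its underside. A bystander.
- reagent_bottle: Standing frosted white bottle with ribbed screw cap, 39 mm across, 89 mm high, loose; origin at the centre of its underside. A bystander.
Not all that is in view belongs to the job. There is more than one size of the knob; the job needs the smaller.

How it is judged:
By the outcome, as a careful person would: the job done as asked, in the order asked, and still so for the second after the job is handed in, while the arm keeps its last pose, push and grip.
It also fails if it takes over 48 s, if anything falls off the work surface, if the arm or the gripper's body presses on something with over 40 N, if the wrist force passes 120 N, or if a joint passes its speed limit or range.

## Robot

A 6-joint arm with a two-finger parallel gripper is mounted at the origin on a cart in front of the work surface, level with it; the furniture and walls round the work are solid. World frame = base frame: x ahead of the robot, y to its left, z up, the work surface at z = 0. Lengths are in mm, angles in rad, forces in N, time in s.
With the tool pointing down it reaches from about 350 to 775 mm from the base axis. Payload 7.3 kg.
Tool frame: the origin (TCP) lies midway between the tips of the shut fingers; the grasp point (between the pads) lies 19 mm behind it; x points along the fingers, y is the direction in which the jaws open and shut, and the axes are right-handed (so a half turn about x gives the same grasp; the last joint's range is limited). The gripper opens to 92 mm and grips with 3 to 60 N. Pads are 19 mm wide; open, the fingers measure 130 mm over their backs; the gripper's body (75 mm by 190 mm) begins 47 mm behind the grasp point.
Start: joints at [1.169, 0.342, 1.524, -0, 1.275, -0.146], TCP at [132.819, 507.941, 226.741] pointing down, gripper open.
Joint ranges: [-2.53, 2.53], [-0.77, 2.02], [0.04, 2.7], [-1, 4.14], [0.28, 2.66], [-3.11, 3.11]. Speed limits (rad/s): [2.57, 2.57, 3.14, 3.14, 3.14, 3.14].

## Interface

Orientations are given as [roll, pitch, yaw] about the fixed x, y, z axes, in that order (R = Rz(yaw) Ry(pitch) Rx(roll)).
In Python, from plant import bot gives the robot as it stands. The module is installed in compiled form; this text tells all that it offers.
- The arm moves only by the shell command python3 -m handwheel 'ROWS' [OPENING]. ROWS is JSON, a list that holds one entry, the list of rows, each a list of 4 numbers: the shift along the tool's x, y, z in cm, then the turn about the tool's x in rad. A call has 1 to 8 rows; each row shifts and turns the commanded pose from where the row before left it, along the tool's axes as they then stand; what a row does not reach is not made up. A row lasts 1/12 s, in which the tool goes at most 41.7 mm and 7.16 degrees, less where a joint would pass 70% of its speed; a pose out of reach is approached as far as the arm can. A call is refused whole if a number of a shift passes 4.17 or a number of a turn 0.125, either way. A call with a gripper value outside its range is refused whole. OPENING is the opening, from 0 (shut) to 1 (fully open), set as the call begins (- or left out, the last holds). The fingers move at their own pace and stop on an object; the grip force is fixed at half the most. Time passes only in rows, so rows that do not move let the fingers close. It gives the time, the measured TCP pose, the force and the opening at its end, in the units of the state.
- bot.get_obs(): the state, without advancing time (a new reading comes with each control period).
- bot.capture(name): name is "scene" or "top"; returns (picture, depth): 480x640x3 uint8, red, green, blue; 480x640 float32, mm along the optical axis (not along the pixel's ray), 0 where there is no reading.
- bot.camera_model(name): a dict with "fx", "fy", "cx", "cy" (pixels), "position" and "rotation" of the camera in the world. Camera axes: x right, y down, z forward; pixel columns grow to the right and rows downward; lengths in mm; the calibration is good to about 2 mm. A picture is of the moment at which its call begins. camera_model takes no time and is no camera call.
- bot.close_job(): hands the job in, once; it reports no verdict.
Trained networks look in the newest picture that a camera, given by its name, has taken for a name from the list of things; names that differ only in an ending like _2 or _b are one class to them, and where a whole thing is asked for, a point or a joint stands for the part that bears it (a point fixed in the world has none). Each returns a list of dicts, best first, with "conf" (0 to 1); they miss things now and then, are a little off and sometimes report something else, mostly with a low value. They report only what shows in the picture. A call takes as long as a camera call. They do not tell look-alikes from the thing itself.
- bot.find_in(camera, label): "bbox" ([left, top, width, height] in pixels, round what is visible of it).
- bot.spot_point(camera, label): "point" ([column, row] in pixels: a listed point, or the origin of a listed thing).
The state is a dict: "time": time; "joint_positions": joint angles; "dq": joint speeds; "tau": joint torques, N m; "tool_pos": TCP position; "tcp_rot": TCP orientation; "contact_force": force on the tool from outside, world axes, zero at the start; "moment": the same for the moment, N m; "grip_width": finger opening in mm.
Only numpy, scipy, OpenCV 4.12 (cv2) and the standard library are available. Lean on these libraries where they do the work, as an engineer would, in place of code of your own. Each camera call takes 0.05 s, during which the arm holds its last target.

## Working session

There is one attempt and no reset: what is moved stays moved. The work goes in short steps, Python scripts to look and compute and a shell command to move; the robot and the scene stay as the last step left them, time stands still between calls to the robot, and variables do not carry over. Pictures are saved under pics/ and viewed, and the job is handed in when it is done.

```bash
mkdir -p pics
cat > h.py <<'E'
import numpy as np, cv2
from plant import bot
def shot(cam,name):
    p,d=bot.capture(cam); cv2.imwrite(f'pics/{name}.png',cv2.cvtColor(p,cv2.COLOR_RGB2BGR)); np.save(f'pics/{name}.npy',d); return p,d
def world(cam,u,v,z=None,d=None):
    m=bot.camera_model(cam); R=np.array(m['rotation']); t=np.array(m['position'])
    r=R@np.array([(u-m['cx'])/m['fx'],(v-m['cy'])/m['fy'],1.])
    if d is not None: return t+r*d
    return t+r*(z-t[2])/r[2]
def px(cam,P):
    m=bot.camera_model(cam); R=np.array(m['rotation']); t=np.array(m['position'])
    c=R.T@(np.array(P)-t); return c[0]/c[2]*m['fx']+m['cx'],c[1]/c[2]*m['fy']+m['cy']
E
python3 - <<'E'
from h import *
np.set_printoptions(precision=3,suppress=True)
for c in('scene','top'):
    p,d=shot(c,c+'0'); print(c,{k:np.array(v).round(3).tolist() for k,v in bot.camera_model(c).items()})
    for l in('stirrer','knob','petri_dish','dropper_bottle','reagent_bottle'):
        print(l,[(np.round(x['bbox']).tolist(),round(x['conf'],2)) for x in bot.find_in(c,l)])
    for l in('timer_top','nut_top','shaft_tip','knob'):
        print(l,[(np.round(x['point'],1).tolist(),round(x['conf'],2)) for x in bot.spot_point(c,l)])
print(bot.get_obs())
E
```

```text
scene {'fx': 520.346, 'fy': 520.346, 'cx': 329.162, 'cy': 242.827, 'position': [-179.718, -591.188, 657.488], 'rotation': [-2.13, -0.021, -0.795]}
stirrer [([267.0, 194.0, 124.0, 76.0], 0.88), ([321.0, 231.0, 2.0, 7.0], 0.63), ([222.0, 248.0, 39.0, 25.0], 0.49)]
knob [([434.0, 353.0, 44.0, 50.0], 0.59)]
petri_dish [([221.0, 246.0, 43.0, 25.0], 0.56)]
dropper_bottle [([484.0, 294.0, 16.0, 29.0], 0.91)]
reagent_bottle [([231.0, 182.0, 13.0, 30.0], 0.71)]
timer_top [([291.2, 208.1], 0.8)]
nut_top [([322.4, 239.9], 0.49)]
shaft_tip [([322.1, 227.6], 0.62)]
knob [([412.2, 338.8], 0.67)]
top {'fx': 597.729, 'fy': 597.729, 'cx': 325.388, 'cy': 234.417, 'position': [266.854, 38.582, 1472.171], 'rotation': [-2.965, 0.011, -1.596]}
stirrer [([243.0, 157.0, 78.0, 101.0], 0.75)]
knob [([469.0, 272.0, 28.0, 24.0], 0.91), ([421.0, 253.0, 19.0, 15.0], 0.74)]
petri_dish [([245.0, 280.0, 32.0, 40.0], 0.65)]
dropper_bottle [([446.0, 193.0, 13.0, 16.0], 0.53)]
reagent_bottle [([172.0, 234.0, 23.0, 18.0], 0.88), ([242.0, 156.0, 80.0, 101.0], 0.45)]
timer_top [([257.9, 231.3], 0.75)]
nut_top [([299.9, 233.0], 0.35), ([302.4, 232.4], 0.24)]
shaft_tip [([303.1, 233.3], 0.4)]
knob [([428.7, 262.4], 0.84), ([479.5, 282.6], 0.72)]
{'time': 1.0, 'joint_positions': array([ 1.169,  0.342,  1.524, -0.   ,  1.275, -0.146]), 'dq': array([-0.001, -0.001, -0.002,  0.002, -0.001, -0.001]), 'tau': array([  0.001, -43.113, -24.448,   0.072,   0.048,   0.   ]), 'tool_pos': array([132.807, 507.917, 226.726]), 'tcp_rot': array([1.124, 1.571, 0.868]), 'contact_force': array([-0.038,  0.23 , -0.344]), 'moment': array([-0.013, -0.02 , -0.018]), 'grip_width': 91.62748466397316}
```

View pictures.

```bash
cat >> h.py <<'E'
from scipy.spatial.transform import Rotation as Ro
_cm=bot.camera_model
class B: pass
def cam(name):
    m=dict(_cm(name)); r=np.array(m['rotation'])
    if r.size==3: m['rotation']=Ro.from_euler('xyz',r).as_matrix()
    return m
E
sed -i 's/m=bot.camera_model(cam); R/m=CM(cam); R/' h.py; sed -i 's/^def cam(name)/def CM(name)/' h.py
python3 - <<'E'
from h import *
np.set_printoptions(precision=1,suppress=True)
import cv2
for n,(a,b,c,d) in dict(scene0=(190,170,510,410),top0=(150,130,530,340)).items():
    i=cv2.imread(f'pics/{n}.png')[b:d,a:c]; s=800/(c-a) if (c-a)*600/800>=(d-b) else 600/(d-b); cv2.imwrite(f'pics/{n}z.png',cv2.resize(i,None,fx=s,fy=s,interpolation=cv2.INTER_CUBIC))
for l,u,v,z in (('timer',257.9,231.3,93),('shaft',303.1,233.3,72),('nut',300,233,52),('k',428.7,262.4,0),('k2',479.5,282.6,0)): print('top',l,world('top',u,v,z))
for l,u,v,z in (('timer',291.2,208.1,93),('shaft',322.1,227.6,72),('nut',322.4,239.9,52),('k',412.2,338.8,0)): print('scene',l,world('scene',u,v,z))
E
```

```text
top timer [525.  205.4  93. ]
top shaft [521.1 100.2  72. ]
top nut [525.7 108.5  52. ]
top k [ 452.3 -206.3    0. ]
top k2 [ 399.  -328.2    0. ]
scene timer [516.2 196.5  93. ]
scene shaft [530.8 110.9  72. ]
scene nut [517.6  96.3  52. ]
scene k [ 452.5 -205.4    0. ]
```

View pics/scene0.png

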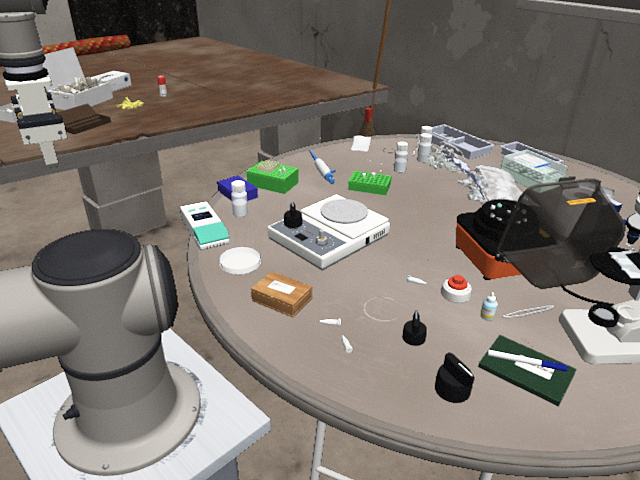

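View pics/scene0z.png

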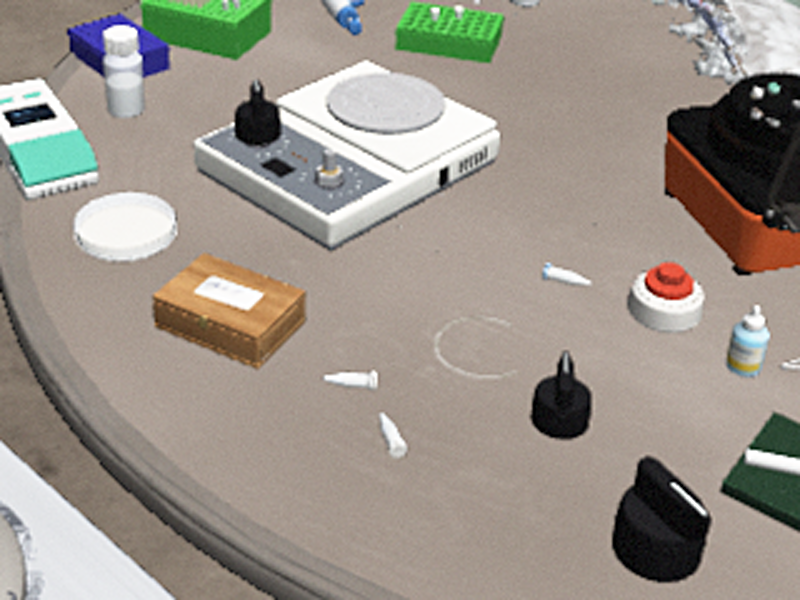

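View pics/top0z.png

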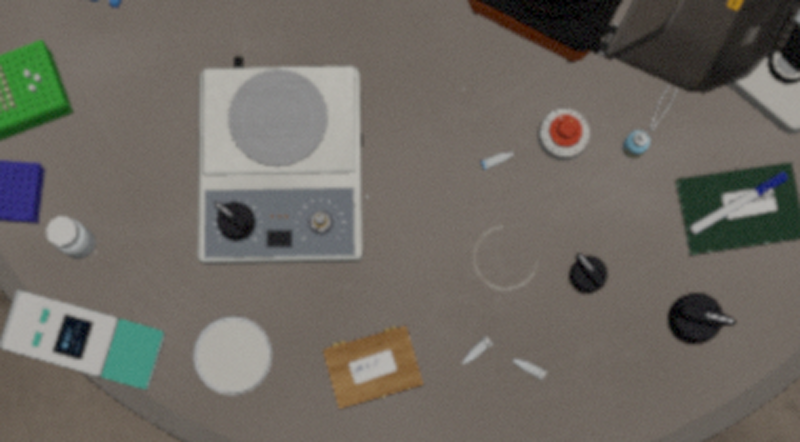

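Run:
```python
from h import *
def crop(n,a,b,c,d,o):
    i=cv2.imread(f'pics/{n}.png')[b:d,a:c]; s=min(800/(c-a),600/(d-b)); cv2.imwrite(f'pics/{o}.png',cv2.resize(i,None,fx=s,fy=s,interpolation=cv2.INTER_NEAREST)); print(o,s)
crop('top0',235,150,330,262,'t_st'); crop('scene0',260,190,395,275,'s_st'); 
crop('top0',410,240,510,305,'t_kn'); crop('scene0',390,300,490,410,'s_kn')
np.set_printoptions(precision=1,suppress=True)
d=np.load('pics/top0.npy')
for u,v in((282,186),(265,186),(248,165),(316,165),(248,250),(316,250),(281,243),(200,300)):
    print(u,v,world('top',u,v,d=np.median(d[v-1:v+2,u-1:u+2])))
d=np.load('pics/scene0.npy')
for u,v in((345,210),(330,258),(280,235),(300,350)):
    print(u,v,world('scene',u,v,d=np.median(d[v-1:v+2,u-1:u+2])))
```

```text
t_st 5.357142857142857
s_st 5.925925925925926
t_kn 8.0
s_kn 5.454545454545454
282 186 [642.6 150.1  57. ]
265 186 [643.9 191.8  56.4]
248 165 [700.7 234.3  48.7]
316 165 [696.1  66.1  48.1]
248 250 [489.5 236.2  39.4]
316 250 [485.1  71.1  38.6]
281 243 [504.4 155.7  40.1]
200 300 [371.8 352.   37.2]
345 210 [642.4 144.7  61.6]
330 258 [503.5  58.2  28.8]
280 235 [481.7 198.2  34.9]
300 350 [284.  -82.5   0.2]
```

View pics/t_st.png

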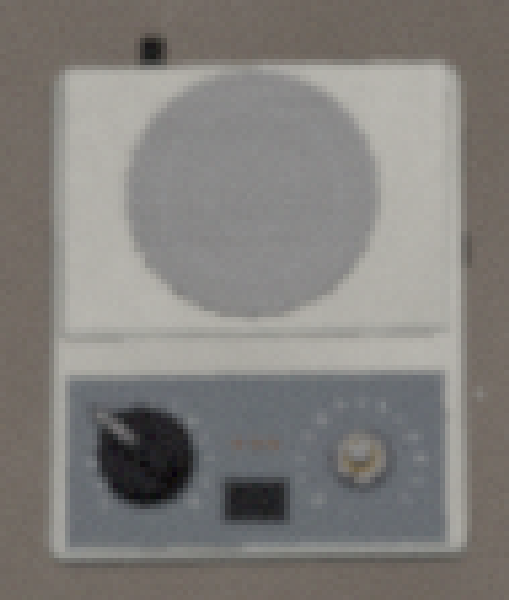

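View pics/s_st.png

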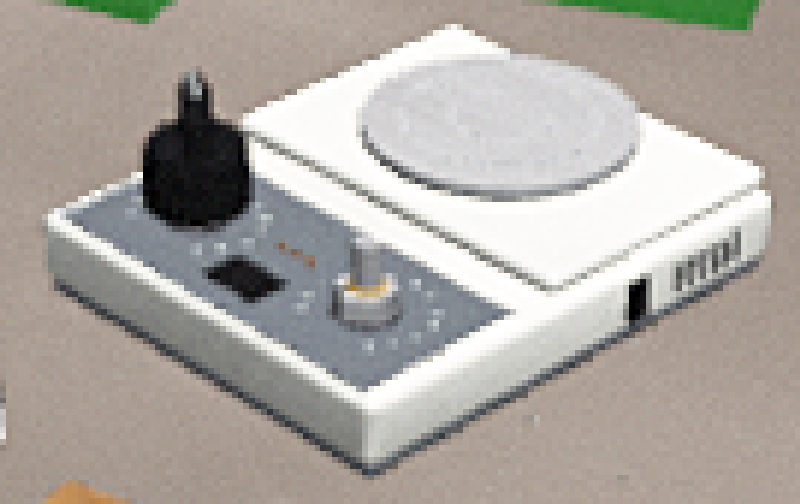

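View pics/t_kn.png

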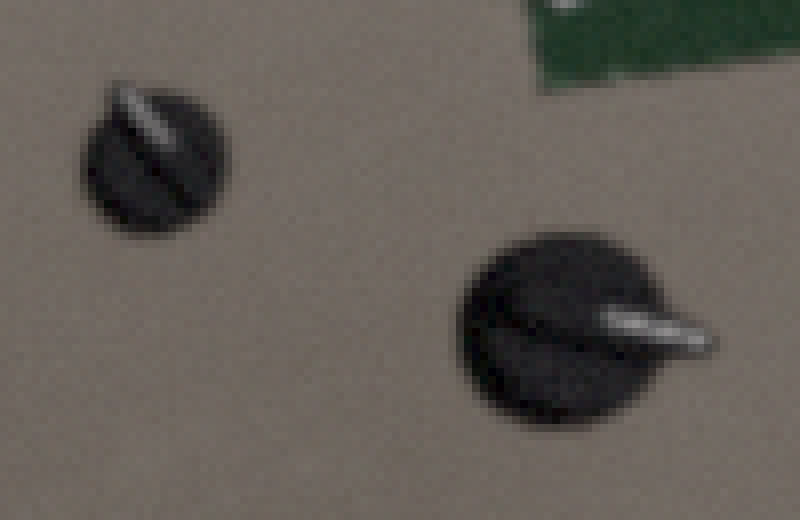

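View pics/s_kn.png

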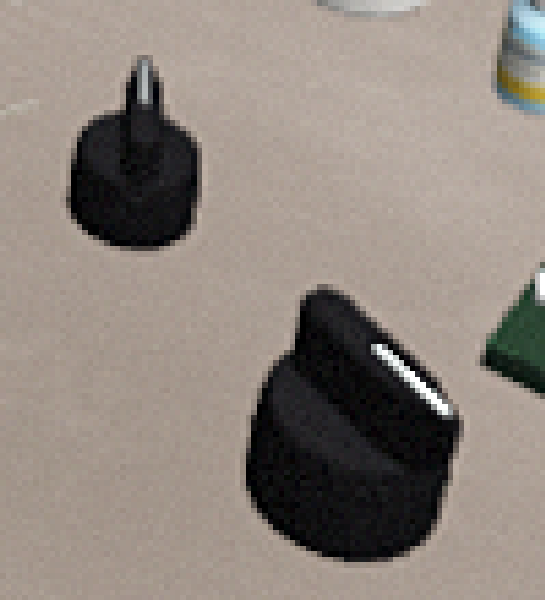

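Run:
```python
from h import *
np.set_printoptions(precision=1,suppress=True)
T=lambda a,b,z:world('top',(a+.5)/5.357-.5+235,(b+.5)/5.357-.5+150,z)
S=lambda a,b,z:world('scene',(a+.5)/5.926-.5+260,(b+.5)/5.926-.5+190,z)
for n,f in dict(plate=T(252,192,60),panelFL=T(68,545,40),panelFR=T(445,541,40),panelBL=T(68,378,40),panelBR=T(445,373,40),shaft=T(358,452,72),nut=T(362,460,52),bodyFL=T(50,560,0),bodyFR=T(465,553,0),topBL=T(60,65,59),topBR=T(458,65,59),
 Splate=S(500,120,60),Sshaft=S(365,240,72),Snut=S(367,287,52),SFR=S(365,405,40),SFL=S(48,212,40),SpFR=S(362,390,40),SpBR=S(512,313,40),SpFL=S(70,215,40),SFRb=S(370,475,0),SFLb=S(52,290,0),SBR=S(768,300,0)).items(): print(n,f)
```

```text
plate [643.2 150.8  60. ]
panelFL [486.2 237.8  40. ]
panelFR [483.4  67.1  40. ]
panelBL [563.4 237.6  40. ]
panelBR [560.9  65.3  40. ]
shaft [519.6 104.2  72. ]
nut [519.5 103.4  52. ]
bodyFL [485.5 251.8   0. ]
bodyFR [483.5  58.8   0. ]
topBL [706.1 238.2  59. ]
topBR [700.8  55.6  59. ]
Splate [643.4 149.   60. ]
Sshaft [521.7 104.6  72. ]
Snut [521.8 103.3  52. ]
SFR [477.9  59.8  40. ]
SFL [484.  244.7  40. ]
SpFR [484.   67.5  40. ]
SpBR [562.3  65.9  40. ]
SpFL [488.8 236.9  40. ]
SFRb [488.9  67.5   0. ]
SFLb [487.8 249.3   0. ]
SBR [693.4  43.3   0. ]
```

Run:
```python
from h import *
np.set_printoptions(precision=3,suppress=True)
a=cv2.imread('pics/scene0.png')[218:252,305:340]; b=cv2.imread('pics/top0.png')[222:247,288:317]
a=cv2.resize(a,(400,400),interpolation=cv2.INTER_CUBIC);b=cv2.resize(b,(400,400),interpolation=cv2.INTER_CUBIC)
cv2.imwrite('pics/nutz.png',np.hstack([a,b]))
o=bot.get_obs(); R=Ro.from_euler('xyz',o['tcp_rot']).as_matrix(); print(R)
# predicted px for hypotheses
c=np.array([520.6,104.1])
for z in(40,52,72): print(z,px('top',[*c,z]),px('scene',[*c,z]))
# knob: dark mask in top
p=cv2.imread('pics/top0.png'); g=p.max(2)
m=(g<75).astype(np.uint8); m[:,:415]=0; m[:,445:]=0; m[:245]=0; m[280:]=0
n,l,s,ce=cv2.connectedComponentsWithStats(m); i=1+s[1:,4].argmax(); print(s[i],ce[i])
```

```text
[[ 0.     0.253  0.967]
 [ 0.     0.967 -0.253]
 [-1.     0.     0.   ]]
40 (np.float64(302.11954433067103), np.float64(235.86897773370603)) (np.float64(320.79370484228133), np.float64(242.65117572920826))
52 (np.float64(301.87571873533676), np.float64(235.00811058460698)) (np.float64(320.86310091244735), np.float64(238.0790246766227))
72 (np.float64(301.4603489580551), np.float64(233.54157793654673)) (np.float64(320.9804726836532), np.float64(230.3460008039591))
[420 251  19  19 244] [428.787 260.561]
```

View pics/nutz.png

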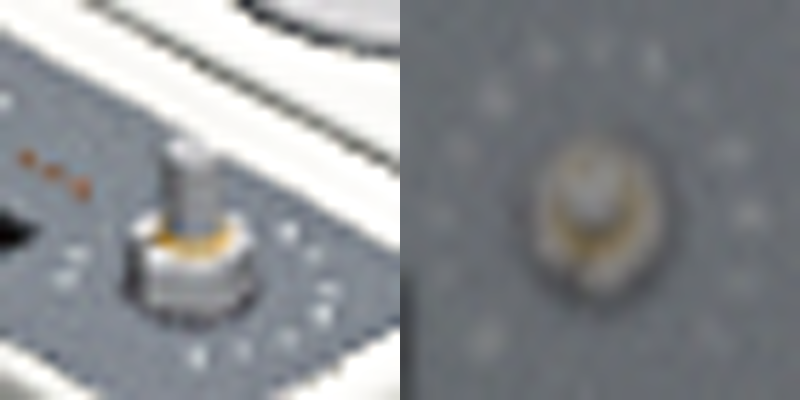

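The two candidates for the loose knob are the small one at top px (429,261) and the large one at (479,282). The small one's skirt is about 18 px across, or 43 mm, and matches the timer knob, so it is the one for the job. The crops confirm this. The shaft axis is at about (520.6, 104.1), and one pair of nut flats is square to about 45° or 105°.

```bash
python3 -m handwheel '[[[0,-1.83,2.98,0],[0,-1.83,2.98,0],[0,-1.83,2.98,0],[0,-1.83,2.98,0],[0,-1.83,2.98,0],[0,-1.83,2.98,0],[0,-1.83,2.98,0],[0,-1.83,2.98,0]]]' 0.5; python3 -m handwheel '[[[0,-1.83,2.98,0],[0,-1.83,2.98,0],[0,-1.83,2.98,0],[0,-1.83,2.98,0],[0,-1.83,2.98,0],[0,-1.83,2.98,0],[0,-1.83,2.98,0],[0,-1.83,2.98,0]]]'
```

```text
time: 1.67
tool_pos: [327.3, 304.6, 226.9]
tcp_rot: [1.012, 1.57, 0.756]
contact_force: [1.2, 0.6, 0.6]
grip_width: 47.0
time: 2.33
tool_pos: [521.0, 102.5, 226.8]
tcp_rot: [0.857, 1.57, 0.601]
contact_force: [-0.1, 1.5, 0.4]
grip_width: 45.7
```

```bash
python3 -m handwheel '[[[0,0,0,-0.105],[0,0,0,-0.105],[0,0,0,-0.105],[0,0,0,-0.105],[0,0,0,-0.1],[0,0,0,0]]]'
python3 - <<'E'
from h import *
np.set_printoptions(precision=4,suppress=True)
o=bot.get_obs(); R=Ro.from_euler('xyz',o['tcp_rot']).as_matrix(); print(R,o['tool_pos'],o['joint_positions'])
D=np.array([520.6,104.1,100])-o['tool_pos']; print(R.T@D)
E
```

```text
time: 2.83
tool_pos: [520.1, 103.9, 226.7]
tcp_rot: [2.094, 1.571, 2.361]
contact_force: [0.7, -0.3, 0.0]
grip_width: 45.7
[[-0.0001 -0.2644  0.9644]
 [ 0.0001  0.9644  0.2644]
 [-1.      0.0001 -0.    ]] [520.0511 103.9466 226.665 ] [ 0.0527  0.3519  1.5096  0.0001  1.2802 -1.7857]
[126.665   -0.0056   0.5747]
```

```bash
python3 -m handwheel '[[[3.4,0,0,0],[3.4,0,0,0],[3.4,0,0.05,0],[3.2,0,0,0],[0,0,0,0]]]'
python3 - <<'E'
from h import *
shot('scene','s1'); shot('top','t1')
i=cv2.imread('pics/s1.png')[180:280,260:393];i=cv2.resize(i,(798,600),interpolation=cv2.INTER_CUBIC); cv2.imwrite('pics/s1z.png',i)
i=cv2.imread('pics/t1.png')[180:280,240:373];i=cv2.resize(i,(798,600),interpolation=cv2.INTER_CUBIC); cv2.imwrite('pics/t1z.png',i)
E
```

```text
time: 3.25
tool_pos: [516.6, 103.9, 87.3]
tcp_rot: [2.926, 1.56, -3.097]
contact_force: [-2.3, -0.8, 0.1]
grip_width: 45.8
```

View pics/s1z.png

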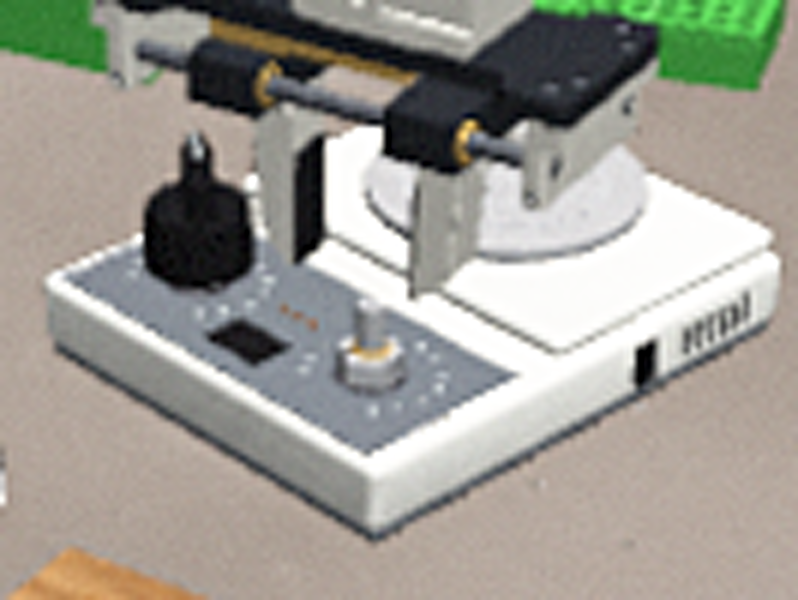

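View pics/t1z.png

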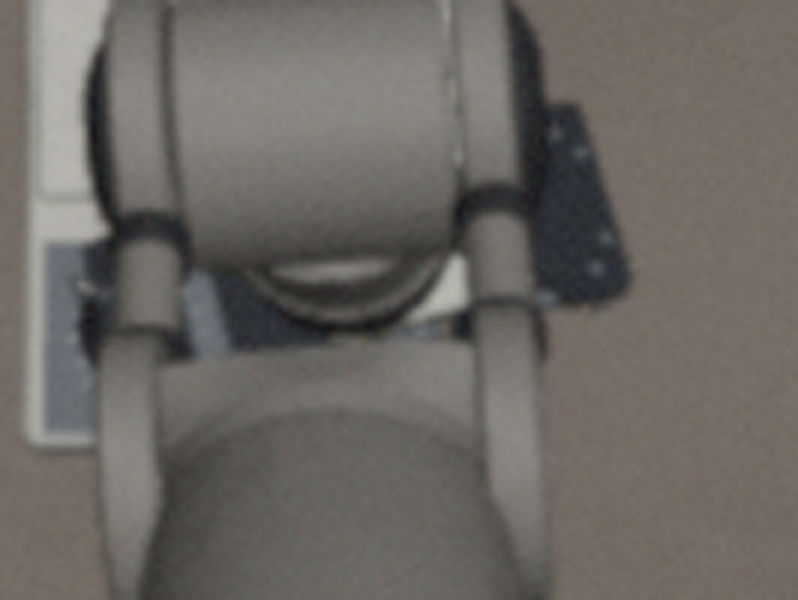

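The scene view shows the open fingers straddling the shaft from above, with the shaft at crop px (370,315) and the timer knob clear. I'll go down to the nut.

```bash
python3 -m handwheel '[[[0,0,0,0],[0.8,0,0,0],[0.8,0,0,0]]]'
```

```text
time: 3.6
tool_pos: [522.1, 104.3, 78.4]
tcp_rot: [-0.197, 1.566, 0.067]
contact_force: [-0.3, -0.8, -1.0]
grip_width: 45.9
```

```bash
python3 -m handwheel '[[[1.0,0,0,0],[1.0,0,0,0],[0.8,0,0,0],[0.4,0,0,0],[0,0,0,0],[0,0,0,0]]]'
python3 - <<'E'
from h import *
np.set_printoptions(precision=4,suppress=True)
o=bot.get_obs(); R=Ro.from_euler('xyz',o['tcp_rot']).as_matrix(); print(R[:,1],o['tool_pos'],o['joint_positions'],o['moment'])
D=np.array([520.6,104.1,43.5])-o['tool_pos']; print(R.T@D)
E
```

```text
time: 4.1
tool_pos: [520.4, 104.2, 44.4]
tcp_rot: [2.748, 1.57, 3.012]
contact_force: [0.3, -0.0, 0.8]
grip_width: 45.7
[-0.2611  0.9653  0.0003] [520.4125 104.1775  44.3858] [ 0.053   0.5687  1.7288  0.0002  0.8447 -1.782 ] [ 0.0959  0.0608 -0.0422]
[ 0.8857 -0.124   0.1613]
```

Positioned. Closing the fingers on the nut.

```bash
python3 -m handwheel '[[[0.05,0,0,0],[0,0,0,0],[0,0,0,0],[0,0,0,0],[0,0,0,0],[0,0,0,0]]]' 0
python3 - <<'E'
from h import *
np.set_printoptions(precision=4,suppress=True)
o=bot.get_obs(); R=Ro.from_euler('xyz',o['tcp_rot']).as_matrix(); print(R[:,1],o['tool_pos'],o['contact_force'],o['moment'],o['grip_width'],o['joint_positions'])
E
```

```text
time: 4.6
tool_pos: [520.4, 105.2, 44.5]
tcp_rot: [1.18, 1.569, 1.444]
contact_force: [-1.4, 5.6, 1.8]
grip_width: 21.6
[-0.2606  0.9654  0.0015] [520.411  105.1977  44.5216] [-1.4229  5.5666  1.7659] [ 0.9465  0.1828 -0.0983] 21.589625193474195 [ 0.0541  0.5682  1.7292  0.0022  0.8439 -1.7819]
```

```bash
python3 -m handwheel '[[[0,0.1,0,0],[0,0,0,0.1],[0,0,0,0.1],[0,0,0,0.1],[0,0,0,0.1],[0,0,0,0.1],[0,0,0,0]]]'
cat > st.py <<'E'
from h import *
np.set_printoptions(precision=4,suppress=True)
o=bot.get_obs(); R=Ro.from_euler('xyz',o['tcp_rot']).as_matrix(); y=R[:,1]
print('yawy',np.arctan2(y[1],y[0]),'p',o['tool_pos'],'F',o['contact_force'],'M',o['moment'],'w',o['grip_width'],'q',o['joint_positions'],'tau6',o['tau'][5],'x',R[:,0])
E
python3 st.py
```

```text
time: 5.18
tool_pos: [520.4, 105.6, 44.5]
tcp_rot: [0.993, 1.57, 0.753]
contact_force: [-1.1, 3.0, 2.7]
grip_width: 21.5
yawy 1.3315403970676785 p [520.4241 105.5991  44.5275] F [-1.1036  3.0363  2.7447] M [ 0.574   0.1067 -0.0364] w 21.460522343795198 q [ 0.0554  0.5682  1.7292  0.0008  0.8434 -1.2767] tau6 1.3990245759487152 x [ 0.0007  0.0007 -1.    ]
```

```bash
python3 -m handwheel '[[[0,0.05,0,0],[0,0,0,0.1],[0,0,0,0.1],[0,0,0,0.1],[0,0,0,0.1],[0,0,0,0]]]'; python3 st.py;python3 -m handwheel '[[[0,0,0,0.05],[0,0,0,0.05],[0,0,0,0]]]'; python3 st.py
```

```text
time: 5.68
tool_pos: [520.6, 105.9, 44.5]
tcp_rot: [1.159, 1.57, 0.523]
contact_force: [-0.6, 3.1, 2.9]
grip_width: 21.3
yawy 0.9343311703668754 p [520.5807 105.8757  44.522 ] F [-0.5985  3.132   2.9236] M [0.5465 0.0532 0.021 ] w 21.267586488057937 q [ 0.0561  0.5686  1.7285  0.0005  0.8438 -0.8785] tau6 1.4081593975424767 x [ 0.0007  0.0004 -1.    ]
time: 5.93
tool_pos: [520.6, 105.9, 44.5]
tcp_rot: [1.303, 1.57, 0.57]
contact_force: [0.1, 4.4, 3.0]
grip_width: 21.3
yawy 0.8382082314090178 p [520.6122 105.9335  44.4991] F [0.1006 4.3889 2.9919] M [0.6674 0.0663 0.0362] w 21.302354163671453 q [ 0.0562  0.5686  1.7285  0.0006  0.8437 -0.7824] tau6 0.7600129209458828 x [ 0.0008  0.0005 -1.    ]
```

```bash
python3 -m handwheel '[[[0,0,0,0.05],[0,0,0,0],[0,0,0,0]]]'; python3 st.py;python3 -m handwheel '[[[0,0,0,0.05],[0,0,0,0],[0,0,0,0]]]'; python3 st.py
```

```text
time: 6.18
tool_pos: [520.6, 106.0, 44.5]
tcp_rot: [1.436, 1.57, 0.655]
contact_force: [0.7, 4.4, 3.8]
grip_width: 21.6
yawy 0.7894198503744178 p [520.61   105.9539  44.4769] F [0.6543 4.3724 3.8473] M [0.8722 0.0746 0.0517] w 21.558892420441225 q [ 0.0562  0.5687  1.7285  0.0007  0.8437 -0.7337] tau6 0.08013095939531922 x [ 0.0007  0.0006 -1.    ]
time: 6.43
tool_pos: [520.6, 106.0, 44.5]
tcp_rot: [1.45, 1.57, 0.618]
contact_force: [0.4, 5.4, 3.6]
grip_width: 21.5
yawy 0.7388954909116706 p [520.6498 105.9723  44.4618] F [0.3921 5.3894 3.6063] M [0.8004 0.0186 0.0734] w 21.500370813047276 q [ 0.0562  0.5687  1.7285  0.0007  0.8436 -0.6832] tau6 0.1404729438945651 x [ 0.0008  0.0006 -1.    ]
```

```bash
for i in 1; do python3 -m handwheel '[[[0,0.05,0,0.05],[0,0,0,0],[0,0,0,0]]]' >/dev/null; python3 st.py; python3 -m handwheel '[[[0,0,0,0.05],[0,0,0,0],[0,0,0,0]]]'>/dev/null; python3 st.py; python3 -m handwheel '[[[0,0,0,0.05],[0,0,0,0],[0,0,0,0]]]'>/dev/null; python3 st.py; done
```

```text
yawy 0.6890788244528481 p [520.7216 106.0304  44.4787] F [-2.0464  3.9982  4.8546] M [0.6744 0.2502 0.0557] w 21.59307969535196 q [ 0.0565  0.5691  1.7275  0.0002  0.8448 -0.6327] tau6 0.140954595990479 x [ 0.0001  0.0001 -1.    ]
yawy 0.6390922579165819 p [520.7548 106.0458  44.4524] F [-1.328   5.0514  6.0341] M [0.6635 0.1643 0.0044] w 21.816875397913403 q [ 0.0565  0.5692  1.7275  0.0002  0.8447 -0.5827] tau6 0.1410757564008236 x [ 0.0002  0.0002 -1.    ]
yawy 0.5889904068312088 p [520.9735 105.7834  44.4326] F [-0.5122  2.4137  5.2678] M [0.2615 0.0433 0.1374] w 21.530502448861725 q [ 0.0563  0.5693  1.7274 -0.0003  0.8443 -0.5325] tau6 0.20717483013868332 x [ 0.0006 -0.0002 -1.    ]
```

```bash
python3 -m handwheel '[[[0,0,0,0.05],[0,0,0,0],[0,0,0,0]]]' >/dev/null; python3 st.py; python3 -m handwheel '[[[0,0,0,0.05],[0,0,0,0],[0,0,0,0]]]'>/dev/null; python3 st.py; python3 -m handwheel '[[[0,0,0,0.05],[0,0,0,0],[0,0,0,0]]]'>/dev/null; python3 st.py
```

```text
yawy 0.5384151999901797 p [521.2982 105.3109  44.4445] F [ 0.5417 -1.1302  5.3735] M [-0.4547 -0.1671  0.1238] w 21.30978695138989 q [ 0.0557  0.5694  1.7271 -0.0011  0.844  -0.482 ] tau6 0.27348585426807404 x [ 0.0011 -0.0008 -1.    ]
yawy 0.487999906274442 p [521.0436 105.7134  44.3867] F [ 0.8423 -0.3531  4.1308] M [-0.1173 -0.1092  0.316 ] w 21.24986584767881 q [ 0.0562  0.5694  1.7273 -0.0004  0.8442 -0.4316] tau6 0.3941879700869322 x [ 0.0007 -0.0003 -1.    ]
yawy 0.43822294172657505 p [521.0836 105.7197  44.3714] F [ 1.8342 -0.9388  6.1651] M [-0.2087 -0.1771  0.4179] w 21.16961591747872 q [ 0.0562  0.5695  1.7273 -0.0004  0.8441 -0.3818] tau6 0.552750751376152 x [ 0.0008 -0.0003 -1.    ]
```

```bash
python3 -m handwheel '[[[0,0,0,0.05],[0,0,0,0],[0,0,0,0]]]' >/dev/null; python3 st.py; python3 -m handwheel '[[[0,0,0,0.05],[0,0,0,0],[0,0,0,0]]]'>/dev/null; python3 st.py
```

```text
yawy 0.38756074096998056 p [520.8716 106.2063  44.3172] F [1.3388 2.3869 4.8288] M [ 0.1968 -0.0892  0.4071] w 21.605021161129088 q [ 0.0567  0.5695  1.7274  0.0005  0.8442 -0.3312] tau6 0.4985891282558441 x [ 0.0004  0.0004 -1.    ]
yawy 0.33807374669913004 p [521.0342 105.9387  44.2896] F [1.6019 0.3683 4.7238] M [-0.1193 -0.2755  0.5326] w 21.52108434175063 q [ 0.0564  0.5696  1.7273 -0.0001  0.844  -0.2816] tau6 0.6352243758738041 x [ 0.0007 -0.     -1.    ]
```

```bash
python3 -m handwheel '[[[0,0,0,0],[0,0,0,0],[0,0,0,0],[-1,0,0,0],[-2,0,0,0],[-3.5,0,0,0],[-4,0,0,0],[-4,0,0,0]]]' 0.5
python3 - <<'E'
from h import *
np.set_printoptions(precision=1,suppress=True)
o=bot.get_obs(); print(o['tool_pos'])
p=cv2.imread('pics/top0.png'); 
# small knob: fit model silhouette in both cameras
import scipy.optimize as so
def mask(n,box,th):
    a,b,c,d=box; g=cv2.imread(f'pics/{n}.png').max(2); m=np.zeros(g.shape,np.uint8); m[b:d,a:c]=(g[b:d,a:c]<th); return m
mt=mask('top0',(412,243,447,281),85); ms=mask('scene0',(396,305,434,350),85)
mt=cv2.morphologyEx(mt,cv2.MORPH_CLOSE,np.ones((3,3)));ms=cv2.morphologyEx(ms,cv2.MORPH_CLOSE,np.ones((3,3)))
print(mt.sum(),ms.sum())
def render(cam,x,y,t,S=4):
    t0=np.linspace(0,2*np.pi,40)
    cyl=np.array([[21.5*np.cos(k),21.5*np.sin(k),z] for z in(0,27) for k in t0])
    bar=np.array([[a,b,z] for z in(27,45) for a,b in((-13,-6),(-13,6),(13,-6),(13,6),(27,0))])
    out=np.zeros((480*S//S*1,640),np.float32)
    u0,v0=(412,243) if cam=='top' else (390,300)
    im=np.zeros((60*S,60*S),np.uint8)
    for P in(cyl,bar):
        Q=P.copy(); Q[:,0]=x+P[:,0]*np.cos(t)-P[:,1]*np.sin(t); Q[:,1]=y+P[:,0]*np.sin(t)+P[:,1]*np.cos(t)
        U=np.array([px(cam,q) for q in Q]); U=((U-[u0,v0]+.5)*S-.5).astype(np.float32)
        cv2.fillConvexPoly(im,cv2.convexHull(U.astype(np.int32)),255)
    r=cv2.resize(im,(60,60),interpolation=cv2.INTER_AREA)/255.
    return r,u0,v0
def cost(q,cams):
    c=0
    for cam in cams:
        m=mt if cam=='top' else ms
        r,u0,v0=render(cam,*q); c+=((r-m[v0:v0+60,u0:u0+60])**2).sum()
    return c
for cams in(('top',),('scene',),('top','scene')):
    best=min((so.minimize(cost,(452,-203,t),args=(cams,),method='Nelder-Mead',options=dict(initial_simplex=[(452,-203,t),(456,-203,t),(452,-199,t),(452,-203,t+.2)])) for t in(0.2,.5,.8)),key=lambda r:r.fun)
    print(cams,best.x,best.x[2],best.fun)
E
```

```text
time: 9.1
tool_pos: [519.7, 105.9, 190.9]
tcp_rot: [-1.929, 1.569, 3.119]
contact_force: [1.0, 0.9, -0.3]
grip_width: 45.9
[519.7 105.9 190.9]
277 540Traceback (most recent call last):
  File "<stdin>", line 32, in <module>
  File "<stdin>", line 32, in <genexpr>
    res = _minimize_neldermead(fun, x0, args, callback, bounds=bounds,
                               **options)
    fsim[j] = func(sim[j])
              ~~~~^^^^^^^^
    fx = function(np.copy(x), *(wrapper_args + args))
  File "<stdin>", line 29, in cost
  File "<stdin>", line 21, in render
  File "h.py", line 11, in px
    m=CM(cam); R=np.array(m['rotation']); t=np.array(m['position'])
  File "h.py", line 17, in CM
    m=dict(_cm(name)); r=np.array(m['rotation'])
           ~~~^^^^^^
ValueError: time passes only in moves, steps and waits
```

```bash
python3 - <<'E'
s=open('h.py').read().replace('def CM(','import functools\n@functools.lru_cache\ndef CM(')
open('h.py','w').write(s)
E
cat > fit.py <<'E'
from h import *
np.set_printoptions(precision=2,suppress=True)
import scipy.optimize as so
def mask(n,box,th):
    a,b,c,d=box; g=cv2.imread(f'pics/{n}.png').max(2); m=np.zeros(g.shape,np.uint8); m[b:d,a:c]=(g[b:d,a:c]<th); return m
mt=mask('top0',(412,243,447,281),85); ms=mask('scene0',(396,305,434,350),85)
mt=cv2.morphologyEx(mt,cv2.MORPH_CLOSE,np.ones((3,3)));ms=cv2.morphologyEx(ms,cv2.MORPH_CLOSE,np.ones((3,3)))
S=8
def render(cam,x,y,t):
    t0=np.linspace(0,2*np.pi,40)
    cyl=np.array([[21.5*np.cos(k),21.5*np.sin(k),z] for z in(0,27) for k in t0])
    bar=np.array([[a,b,z] for z in(27,45) for a,b in((-13,-6),(-13,6),(13,-6),(13,6),(27,0))])
    u0,v0=(412,243) if cam=='top' else (390,300)
    im=np.zeros((60*S,60*S),np.uint8)
    for P in(cyl,bar):
        Q=P.copy(); Q[:,0]=x+P[:,0]*np.cos(t)-P[:,1]*np.sin(t); Q[:,1]=y+P[:,0]*np.sin(t)+P[:,1]*np.cos(t)
        U=np.array([px(cam,q) for q in Q]); U=((U-[u0,v0]+.5)*S-.5)
        cv2.fillConvexPoly(im,cv2.convexHull(np.round(U).astype(np.int32)),255)
    return cv2.resize(im,(60,60),interpolation=cv2.INTER_AREA)/255.,u0,v0
def cost(q,cams):
    c=0
    for cam in cams:
        m=mt if cam=='top' else ms
        r,u0,v0=render(cam,*q); c+=((r-m[v0:v0+60,u0:u0+60])**2).sum()
    return c
for cams in(('top',),('scene',),('top','scene')):
    best=min((so.minimize(cost,(452,-203,t),args=(cams,),method='Nelder-Mead',options=dict(initial_simplex=[(452,-203,t),(456,-203,t),(452,-199,t),(452,-203,t+.2)])) for t in(0.2,.5,.8)),key=lambda r:r.fun)
    print(cams,best.x,best.fun)
E
python3 fit.py
```

```text
('top',) [ 455.99 -204.52    0.65] 10.450103806228373
('scene',) [ 456.92 -204.66    0.62] 49.19778546712803
('top', 'scene') [ 456.47 -204.74    0.65] 63.13679354094578
```

```bash
python3 - <<'E'
from h import *
np.set_printoptions(precision=2,suppress=True)
for c,a,b in(('top',(430.8,257.6),(424.4,250.6)),('scene',(416.0,318.8),(416.2,311.4))):
    A=world(c,*a,45);B=world(c,*b,45);d=B-A;print(c,A,B,np.arctan2(d[1],d[0]))
for l in('knob','knob_socket'): pass
E
python3 - <<'E'
from h import *
a=cv2.imread('pics/top0.png')[244:280,412:448];b=cv2.imread('pics/scene0.png')[306:350,392:436]
cv2.imwrite('pics/kz.png',np.hstack([cv2.resize(a,(400,400),interpolation=cv2.INTER_CUBIC),cv2.resize(b,(400,400),interpolation=cv2.INTER_CUBIC)]))
E
python3 st.py
```

```text
top [ 458.15 -204.54   45.  ] [ 475.56 -190.11   45.  ] 0.6917923474543937
scene [ 456.93 -204.72   45.  ] [ 474.21 -192.43   45.  ] 0.6181310154241285
yawy 0.33508071677807794 p [519.7118 105.8671 190.8759] F [ 0.9738  0.9049 -0.3205] M [-0.1151 -0.036   0.0125] w 45.89048549483155 q [ 0.0563  0.3844  1.5641  0.0002  1.1952 -0.2788] tau6 -0.005209814262343571 x [-0.0021  0.     -1.    ]
```

View pics/kz.png

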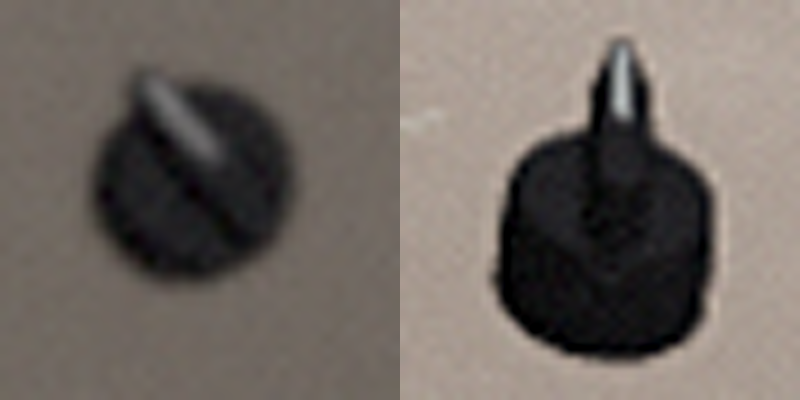

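```bash
python3 -m handwheel '[[[0,-1.62,2.72,0],[0,-1.62,2.72,0],[0,-1.62,2.72,0],[0,-1.62,2.72,0],[0,-1.62,2.72,0],[0,-1.62,2.72,0],[0,-1.62,2.72,0],[0,-1.62,2.72,0]]]' 0.6
python3 -m handwheel '[[[0,-1.62,2.72,0],[0,-1.62,2.72,0],[0,0,0,0.125],[0,0,0,0.125],[0,0,0,0.125],[0,0,0,0.125],[0,0,0,0.125],[0,0,0,0.125]]]'
python3 -m handwheel '[[[0,0,0,0.125],[0,0,0,0.125],[0,0,0,0.125],[0,0,0,0.125],[0,0,0,0],[0,0,0,0]]]'
python3 st.py
python3 - <<'E'
from h import *
o=bot.get_obs(); R=Ro.from_euler('xyz',o['tcp_rot']).as_matrix()
print(R.T@(np.array([456.5,-204.6,29])-o['tool_pos']))
E
```

```text
time: 9.77
tool_pos: [469.0, -143.4, 189.8]
tcp_rot: [-3.045, 1.57, 2.002]
contact_force: [0.6, 1.1, -0.4]
grip_width: 55.3
time: 10.43
tool_pos: [456.8, -204.0, 189.6]
tcp_rot: [-2.065, 1.57, 2.226]
contact_force: [0.7, -0.0, 0.7]
grip_width: 55.2
time: 10.93
tool_pos: [456.9, -204.1, 189.5]
tcp_rot: [-1.749, 1.571, 2.052]
contact_force: [-0.4, 0.3, -0.2]
grip_width: 55.5
yawy -0.9112066955225707 p [ 456.9343 -204.0764  189.4967] F [-0.3508  0.2894 -0.2442] M [-0.0514  0.1019 -0.0108] w 55.45461389846057 q [-0.5734  0.332   1.6486  0.0001  1.1613  0.3378] tau6 0.4537360556423664 x [-0.0001  0.0002 -1.    ]
[160.49665765   0.19054608   0.67180343]
```

```bash
python3 -m handwheel '[[[3,0,0.07,0],[3,0,0,0],[3,0,0,0],[3,0,0,0],[2,0,0,0],[1,0,0,0],[0.9,0,0,0],[0,0,0,0]]]'
python3 -m handwheel '[[[0,0,0,0],[0,0,0,0]]]'; python3 st.py
python3 - <<'E'
from h import *
shot('scene','s2')
i=cv2.imread('pics/s2.png')[270:390,340:500];i=cv2.resize(i,(800,600),interpolation=cv2.INTER_CUBIC); cv2.imwrite('pics/s2z.png',i)
E
```

```text
time: 11.6
tool_pos: [456.2, -204.4, 29.3]
tcp_rot: [-1.281, 1.569, 2.518]
contact_force: [-0.8, -0.2, -0.7]
grip_width: 54.7
time: 11.77
tool_pos: [457.4, -205.1, 31.3]
tcp_rot: [1.967, 1.569, -0.518]
contact_force: [0.0, 0.2, 0.3]
grip_width: 55.2
yawy -0.9143421148627524 p [ 457.4202 -205.074    31.3464] F [0.0449 0.1877 0.2782] M [-0.0339  0.1281 -0.0308] w 55.18604055212195 q [-0.5745  0.5493  1.8237  0.0002  0.7664  0.3397] tau6 -0.01322102383710444 x [ 0.0019 -0.0011 -1.    ]
```

View pics/s2z.png

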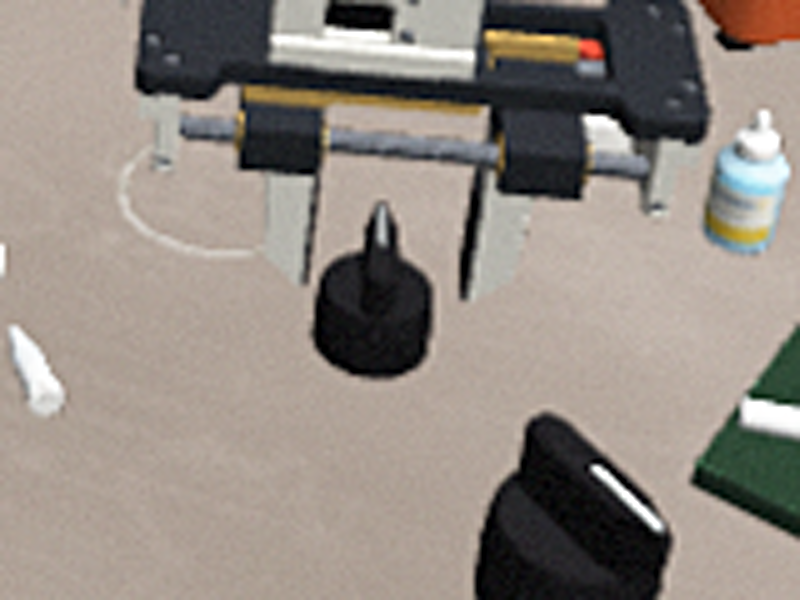

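The fingers straddle the small knob's bar at crop px (380,270). Closing.

```bash
python3 -m handwheel '[[[0.1,0,0,0],[0,0,0,0],[0,0,0,0],[0,0,0,0],[0,0,0,0],[0,0,0,0],[0,0,0,0]]]' 0; python3 st.py
```

```text
time: 12.4
tool_pos: [456.6, -204.6, 29.2]
tcp_rot: [-2.578, 1.571, 1.219]
contact_force: [1.2, -0.2, -0.4]
grip_width: 13.0
yawy -0.9149938146118103 p [ 456.6161 -204.5867   29.2072] F [ 1.1609 -0.1935 -0.3853] M [-0.1062  0.161   0.0087] w 13.025315212829753 q [-0.5746  0.5526  1.8258  0.0002  0.7632  0.3403] tau6 -0.0033580519084353 x [ 0.      0.0001 -1.    ]
```

```bash
python3 -m handwheel '[[[0,0,0,0],[0,0,0,0],[0,0,0,0]]]'; python3 -m handwheel '[[[-1,0,0,0],[-2,0,0,0],[-3,0,0,0],[-4,0,0,0],[-3,0,0,0],[-1,0,0,0],[0,0,0,0],[0,0,0,0]]]'; python3 st.py
python3 - <<'E'
from h import *
shot('scene','s3');shot('top','t3')
i=cv2.imread('pics/s3.png')[230:390,340:500];j=cv2.imread('pics/s3.png')[200:260,290:350]; cv2.imwrite('pics/s3z.png',np.hstack([cv2.resize(x,(400,400),interpolation=cv2.INTER_CUBIC) for x in (i,j)]))
j=cv2.imread('pics/t3.png')
i=cv2.imread('pics/t3.png')[222:247,288:317];k=cv2.imread('pics/t3.png')[240:300,400:460]; cv2.imwrite('pics/t3z.png',np.hstack([cv2.resize(x,(400,400),interpolation=cv2.INTER_CUBIC) for x in (i,k)]))
E
```

```text
time: 12.65
tool_pos: [456.6, -204.6, 29.2]
tcp_rot: [-1.8, 1.571, 1.997]
contact_force: [-0.6, 0.1, -0.5]
grip_width: 11.6
time: 13.32
tool_pos: [456.5, -204.6, 169.7]
tcp_rot: [1.999, 1.57, -0.486]
contact_force: [-0.1, 0.5, -1.7]
grip_width: 11.9
yawy -0.9149728328565648 p [ 456.5449 -204.5558  169.7209] F [-0.0727  0.5323 -1.7353] M [-0.1485  0.113  -0.0157] w 11.943471161357769 q [-0.5746  0.3521  1.6788  0.0001  1.1095  0.3403] tau6 0.001664054325374309 x [ 0.001  -0.0005 -1.    ]
```

View pics/s3z.png

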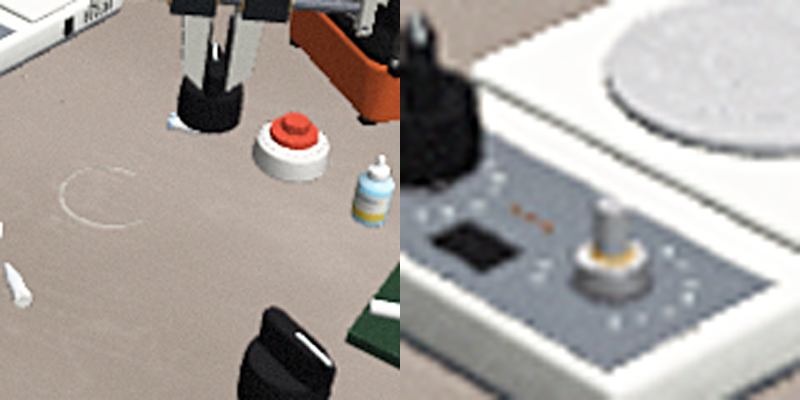

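View pics/t3z.png

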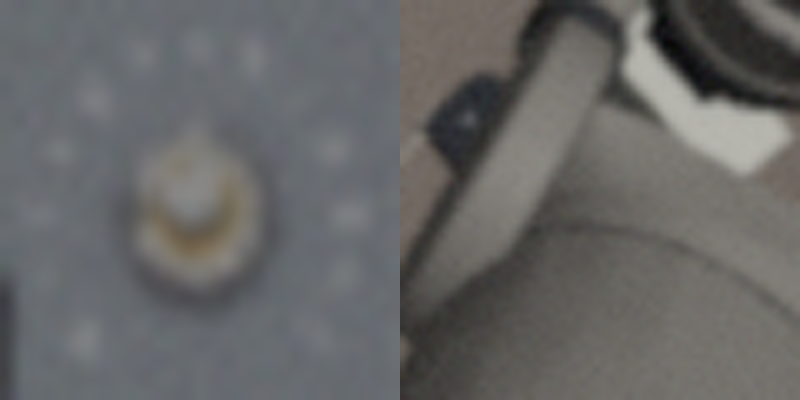

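```bash
python3 -m handwheel '[[[0,-2.07,-2.4,0],[0,-2.07,-2.4,0],[0,-2.07,-2.4,0],[0,-2.07,-2.4,0],[0,-2.07,-2.4,0],[0,-2.07,-2.4,0],[0,-2.07,-2.4,0],[0,-2.07,-2.4,0]]]'
python3 -m handwheel '[[[0,-2.07,-2.4,0],[0,-2.07,-2.4,0],[0,0,0,0.075],[0,0,0,0.075],[0,0,0,0],[0,0,0,0],[0,0,0,0]]]'
python3 st.py
python3 - <<'E'
from h import *
o=bot.get_obs(); R=Ro.from_euler('xyz',o['tcp_rot']).as_matrix()
print(R.T@(np.array([521.0,105.7,96])-o['tool_pos']))
E
```

```text
time: 14.08
tool_pos: [507.0, 45.3, 167.6]
tcp_rot: [-0.735, 1.567, 3.063]
contact_force: [0.5, -0.5, -0.8]
grip_width: 11.7
time: 14.67
tool_pos: [520.2, 105.5, 168.4]
tcp_rot: [-0.483, 1.569, -3.117]
contact_force: [-1.2, -0.7, 0.3]
grip_width: 11.7
yawy -1.063414183112185 p [520.179  105.4698 168.3559] F [-1.1754 -0.6561  0.2562] M [-0.1041  0.1131  0.0474] w 11.744137915402934 q [0.0556 0.4074 1.5956 0.0001 1.1403 1.119 ] tau6 0.013751318911090493 x [-0.0018 -0.     -1.    ]
[72.35432568  0.25672    -0.94211532]
```

```bash
python3 -m handwheel '[[[2,0,0,0],[2,0,0,0],[2,0,0,0],[1,0,0,0],[0.2,0,0,0],[0,0,0,0],[0,0,0,0],[0,0,0,0]]]'
python3 st.py
python3 - <<'E'
from h import *
o=bot.get_obs(); R=Ro.from_euler('xyz',o['tcp_rot']).as_matrix()
print(R.T@(np.array([521.0,105.7,91])-o['tool_pos']))
shot('scene','s4'); print(bot.spot_point('scene','shaft_tip')); 
i=cv2.imread('pics/s4.png')[180:270,270:390];i=cv2.resize(i,(800,600),interpolation=cv2.INTER_CUBIC); cv2.imwrite('pics/s4z.png',i)
E
```

```text
time: 15.33
tool_pos: [521.4, 105.8, 98.3]
tcp_rot: [2.726, 1.569, 0.09]
contact_force: [0.1, -0.3, -0.6]
grip_width: 11.5
yawy -1.064891293750884 p [521.4039 105.7652  98.3488] F [ 0.0909 -0.3494 -0.6072] M [-0.0772  0.1613  0.035 ] w 11.537064864632502 q [0.056  0.4913 1.6797 0.0001 0.9683 1.1208] tau6 -0.005121344584040344 x [ 0.0022  0.0002 -1.    ]
[ 7.34789697 -0.14519757  0.39968322]
[{'point': [241.6, 212.2], 'conf': 0.22}]
```

View pics/s4z.png

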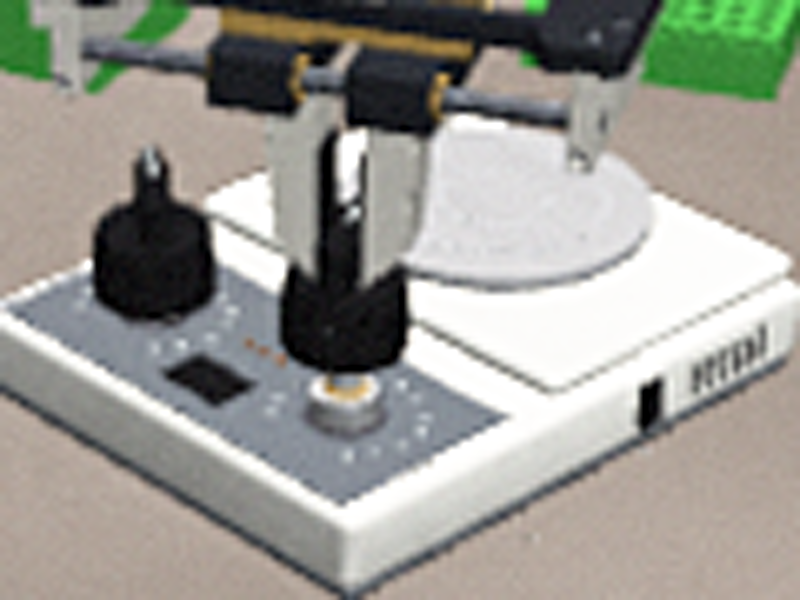

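The knob hangs over the shaft, with the skirt centre at crop px (345,330) and the nut at (345,400). I'll feel my way down.

```bash
python3 -m handwheel '[[[0.3,0,0,0],[0.3,0,0,0],[0,0,0,0],[0,0,0,0]]]'; python3 st.py;  python3 -m handwheel '[[[0.2,0,0,0],[0,0,0,0],[0,0,0,0]]]'; python3 st.py
```

```text
time: 15.77
tool_pos: [520.4, 105.8, 91.0]
tcp_rot: [-0.589, 1.57, 3.059]
contact_force: [-0.1, -0.1, -0.3]
grip_width: 11.7
yawy -1.0648864914882943 p [520.4009 105.8245  90.9837] F [-0.1061 -0.1249 -0.2683] M [-0.0957  0.1327  0.0173] w 11.717246307553511 q [0.0562 0.5012 1.6874 0.0001 0.9535 1.121 ] tau6 -0.0006832729923189618 x [-0.0005  0.     -1.    ]
time: 16.02
tool_pos: [520.7, 105.8, 89.2]
tcp_rot: [3.096, 1.571, 0.46]
contact_force: [0.7, 0.2, -1.1]
grip_width: 11.6
yawy -1.0650037652972557 p [520.7208 105.796   89.2039] F [ 0.6777  0.1807 -1.0921] M [-0.135   0.128   0.0403] w 11.574979676619662 q [0.0561 0.5037 1.689  0.0001 0.9487 1.121 ] tau6 -0.0010794584886753 x [ 0.0002  0.0001 -1.    ]
```

```bash
python3 -m handwheel '[[[0.1,0,0,0],[0,0,0,0],[0,0,0,0]]]'; python3 st.py;  python3 -m handwheel '[[[0.1,0,0,0],[0,0,0,0],[0,0,0,0]]]'; python3 st.py
```

```text
time: 16.27
tool_pos: [520.9, 105.9, 88.2]
tcp_rot: [2.933, 1.57, 0.297]
contact_force: [2.2, -0.1, -1.5]
grip_width: 11.8
yawy -1.0650702713030091 p [520.9073 105.8618  88.2461] F [ 2.2259 -0.0849 -1.4766] M [-0.0038 -0.1804 -0.0111] w 11.816280611416918 q [0.0562 0.5051 1.6899 0.0002 0.9459 1.1211] tau6 -0.005120666173752397 x [ 0.0007  0.0002 -1.    ]
time: 16.52
tool_pos: [520.9, 105.9, 87.3]
tcp_rot: [2.919, 1.57, 0.283]
contact_force: [2.2, 2.2, -1.0]
grip_width: 11.5
yawy -1.0649615884494072 p [520.9204 105.8956  87.3059] F [ 2.1536  2.2163 -1.0066] M [ 0.0824 -0.2265 -0.0662] w 11.45936523957385 q [0.0562 0.5064 1.6908 0.0002 0.9437 1.121 ] tau6 -0.0070709254941903055 x [ 0.0008  0.0002 -1.    ]
```

```bash
python3 -m handwheel '[[[0,-0.015,-0.055,0],[0.1,0,0,0],[0,0,0,0],[0,0,0,0]]]'>/dev/null; python3 st.py;  python3 -m handwheel '[[[0.1,0,0,0],[0,0,0,0],[0,0,0,0]]]' >/dev/null; python3 st.py
```

```text
yawy -1.064932832608135 p [521.0419 106.1576  86.1709] F [ 2.2311  0.3446 -0.4569] M [-0.054  -0.1986 -0.0162] w 11.72377365640656 q [ 0.0568  0.5086  1.6907 -0.      0.9423  1.1218] tau6 -0.003270136221544817 x [ 0.0001 -0.     -1.    ]
yawy -1.064987577775586 p [521.0149 106.1663  85.1676] F [ 1.943  -0.1784 -0.3348] M [-0.0683 -0.1806  0.0341] w 11.885471345436102 q [0.0568 0.5099 1.6917 0.0001 0.9399 1.1218] tau6 -0.003843395970761776 x [ 0.  0. -1.]
```

```bash
python3 -m handwheel '[[[0.1,0,-0.02,0],[0.1,0,0,0],[0,0,0,0],[0,0,0,0]]]'>/dev/null; python3 st.py
python3 - <<'E'
from h import *
shot('scene','s5')
i=cv2.imread('pics/s5.png')[180:270,270:390];i=cv2.resize(i,(800,600),interpolation=cv2.INTER_CUBIC); cv2.imwrite('pics/s5z.png',i)
E
```

```text
yawy -1.0650280446947435 p [521.1328 106.2422  83.0433] F [ 1.0802 -0.8778 -1.3121] M [-0.0727 -0.1361 -0.0169] w 11.92016701360003 q [0.057  0.5132 1.6932 0.     0.9355 1.122 ] tau6 -0.0024012910580495372 x [-0.0002 -0.     -1.    ]
```

View pics/s5z.png

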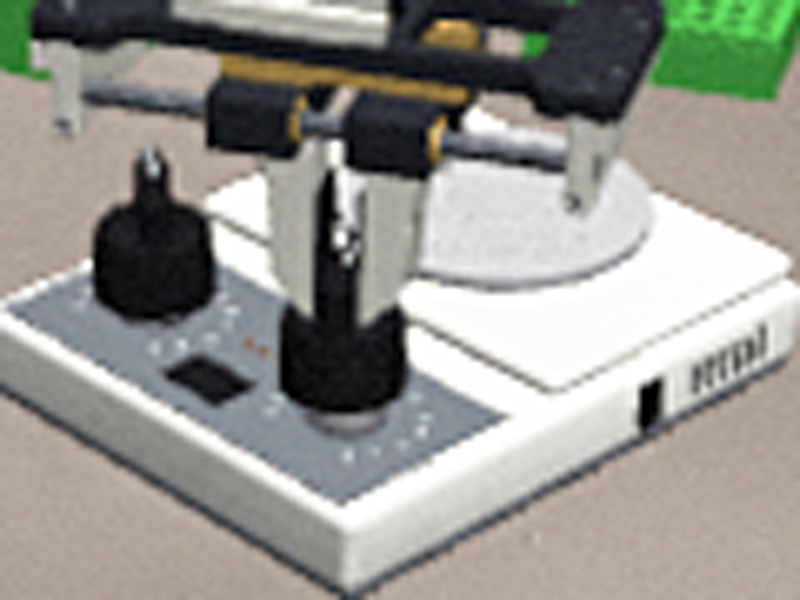

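No upward force even 7 mm below the shaft tip, so the D-socket has taken the flat. Continuing down.

```bash
python3 -m handwheel '[[[0.15,0,0,0],[0.15,0,0,0],[0,0,0,0],[0,0,0,0]]]'>/dev/null; python3 st.py; python3 -m handwheel '[[[0.1,0,0,0],[0.1,0,0,0],[0,0,0,0],[0,0,0,0]]]'>/dev/null; python3 st.py;python3 -m handwheel '[[[0.1,0,0,0],[0,0,0,0],[0,0,0,0]]]'>/dev/null; python3 st.py
```

```text
yawy -1.0650165484946772 p [521.094  106.2468  79.9883] F [ 3.0126 -0.5675 -1.7906] M [-0.1894 -0.2008  0.0074] w 11.683357618808209 q [0.057  0.5175 1.6961 0.0001 0.9283 1.1219] tau6 -0.0020213887182762846 x [-0.0003  0.     -1.    ]
yawy -1.0649681565885278 p [521.1807 106.2932  78.1393] F [ 1.832  -1.0118 -1.0129] M [-0.1678 -0.164  -0.0723] w 11.81867525626302 q [0.057  0.5201 1.6978 0.0001 0.9237 1.1219] tau6 -0.0011365475438651629 x [-0.      0.0001 -1.    ]
yawy -1.0649833328747014 p [521.1765 106.2635  77.1786] F [ 1.6577 -0.3635 -0.3711] M [-0.2    -0.1972 -0.0169] w 11.5903141127743 q [0.057  0.5214 1.6987 0.0001 0.9214 1.1219] tau6 -0.0009147695345745888 x [ 0.  0. -1.]
```

```bash
python3 -m handwheel '[[[0.1,0,0,0],[0,0,0,0],[0,0,0,0]]]'>/dev/null; python3 st.py; python3 -m handwheel '[[[0.1,0,0,0],[0,0,0,0],[0,0,0,0]]]'>/dev/null; python3 st.py;python3 -m handwheel '[[[0.1,0,0,0],[0,0,0,0],[0,0,0,0]]]'>/dev/null; python3 st.py
```

```text
yawy -1.0650310208566172 p [521.2159 106.2867  76.4089] F [ 0.4728 -0.7062  2.8749] M [-0.1994  0.009   0.008 ] w 11.70047447625891 q [0.057  0.5225 1.6995 0.0001 0.9194 1.122 ] tau6 -0.0019210689060855657 x [ 0.0002  0.0001 -1.    ]
yawy -1.0650221253705396 p [521.246  106.2881  75.3517] F [ 0.5289 -0.4322  3.7106] M [-0.2352  0.0554 -0.0012] w 11.837551808183369 q [0.057  0.524  1.7004 0.0001 0.917  1.122 ] tau6 -0.0018401680426904932 x [ 0.0002  0.0001 -1.    ]
yawy -1.0649913453830842 p [521.267  106.2985  74.3214] F [ 0.4969 -0.6044  5.5432] M [-0.2332  0.1145  0.059 ] w 11.725197672361938 q [0.057  0.5255 1.7013 0.0001 0.9145 1.122 ] tau6 -0.0016630000391160138 x [ 0.0003  0.0001 -1.    ]
```

```bash
python3 -m handwheel '[[[0.1,0,0,0],[0,0,0,0],[0,0,0,0]]]'>/dev/null; python3 st.py; python3 -m handwheel '[[[0.1,0,0,0],[0,0,0,0],[0,0,0,0]]]'>/dev/null; python3 st.py;python3 -m handwheel '[[[0.1,0,0,0],[0,0,0,0],[0,0,0,0]]]'>/dev/null; python3 st.py
```

```text
yawy -1.064976101002045 p [521.2849 106.3128  73.3425] F [ 1.364  -0.5102  4.5319] M [-0.2321  0.043  -0.0312] w 11.901412436835514 q [0.057  0.5269 1.7021 0.0001 0.9122 1.122 ] tau6 -0.0016798986325738952 x [ 0.0003  0.0001 -1.    ]
yawy -1.0649072743303938 p [521.3692 106.3433  72.9071] F [-1.329  -0.7721  8.5737] M [-0.2448  0.303  -0.0106] w 11.62684190457099 q [0.0571 0.5275 1.7027 0.0001 0.9106 1.1219] tau6 -0.0017795403618947603 x [ 0.0008  0.0001 -1.    ]
yawy -1.0649103363722727 p [521.4921 106.348   72.722 ] F [-3.1346 -1.3125 16.018 ] M [-0.2834  0.7617 -0.0026] w 11.88442398002166 q [0.0571 0.5276 1.7031 0.0001 0.9095 1.122 ] tau6 -0.002685223225853406 x [ 0.0014  0.0001 -1.    ]
```

```bash
python3 -m handwheel '[[[0,0,0,0],[0,0,0,0],[0,0,0,0],[0,0,0,0]]]'>/dev/null; python3 st.py
python3 - <<'E'
from h import *
shot('scene','s6')
i=cv2.imread('pics/s6.png')[170:290,210:370];i=cv2.resize(i,(800,600),interpolation=cv2.INTER_CUBIC); cv2.imwrite('pics/s6z.png',i)
for l in('petri_dish','dropper_bottle','reagent_bottle'):
    print(l,[(np.round(x['bbox']).tolist(),round(x['conf'],2)) for x in bot.find_in('scene',l)])
E
python3 st.py
```

```text
yawy -1.0648288318902137 p [521.5033 106.3554  72.731 ] F [-3.4791 -0.9458 15.603 ] M [-0.3388  0.6769  0.014 ] w 12.106811566022321 q [0.0571 0.5276 1.7031 0.     0.9094 1.1219] tau6 -0.002669071691343561 x [ 0.0015  0.0001 -1.    ]
petri_dish [([221.0, 246.0, 40.0, 27.0], 0.78)]
dropper_bottle [([483.0, 294.0, 16.0, 29.0], 0.67), ([267.0, 197.0, 125.0, 75.0], 0.45), ([222.0, 246.0, 37.0, 26.0], 0.29)]
reagent_bottle [([229.0, 181.0, 18.0, 35.0], 0.84)]
yawy -1.064893680171532 p [521.5172 106.3383  72.7198] F [-2.7905 -0.5995 16.7365] M [-0.2827  0.7199  0.0389] w 11.824488051127648 q [0.0571 0.5276 1.7031 0.0001 0.9094 1.1219] tau6 -0.002711125271162018 x [ 0.0015  0.0001 -1.    ]
```

View pics/s6z.png

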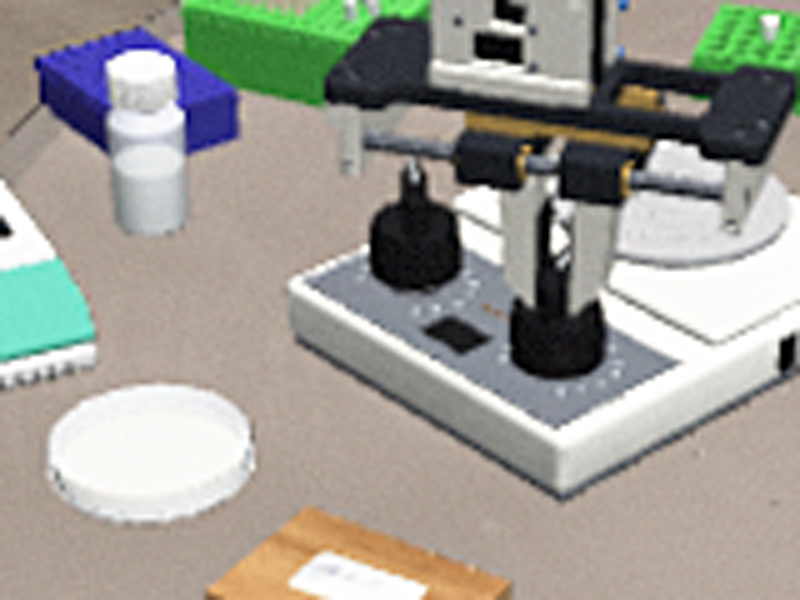

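The knob at crop px (557,340) sits down over the nut with its rim close to the deck. The bottles and the dish are where they were.

```bash
python3 -c "
from plant import bot
bot.close_job(); o=bot.get_obs(); print(o['time'],o['tool_pos'],o['contact_force'])"
```

```text
the job is handed in; nothing more can be done
the job is handed in; nothing more can be done
```

The nut is tight, the knob is fully home on the D-shaft, and the job was handed in with the gripper still holding the knob pressed down.

- **Nut:** I gripped it by its flats (21.6 mm measured) and turned it clockwise about 1.2 to 1.3 rad. The torque then climbed to 0.4–0.6 N m, against the 0.10 N m of drag, and the pads slipped. I took that as the stop; I did not measure the nut's final angle from the pictures, and the knob now covers it.
- **Knob:** I took the smaller of the two knobs, which has the 43 mm skirt. I meant to search for the shaft's flat, but the knob slid about 13 mm down the shaft with no upward force at the first heading I tried, with the nose about 0.5 rad towards the left. I moved sideways only slightly, to follow the side forces.
- **Press:** The spring took up at tool height 76.8 mm. The shaft bottomed about 4 mm lower, at 72.7 mm, and I held it there with a steady 16 N against the 7 N it needs.
- **Last checks:** The last picture shows the knob seated upright. The dropper bottle and the dish were found within 1–3 px of where they started. The reagent bottle's box came out a few px larger, and the picture shows it standing where it was.
- **Disagreement:** The camera put the shaft axis about 2 mm to the right of where the fingers felt it. I used the felt position.
- **Time:** About 20 s of the 48 s allowed.

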